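# Grade the chilling balls, nest the dosing pans and close the hopper

### The job

Tip the chilling balls out of the handled pans into the hopper of the grading ramp, so that every ball present ends in the pocket for its size; do not take hold of the balls themselves. Nest all three emptied pans level on the middle of the frosted saucer with their handles fanned well apart, and when all the balls are sorted press the lid down level onto the hopper rim until it is fully seated. Leave the other things on the counter where they are.

Things in the scene. Friction and masses are not known exactly. Their poses are not given: they have to be found in the camera images.
- pan_black: Shallow flared round steel pan with a black bar handle along its own -x. Origin: centre of its underside, z up. Base 48 mm across, rim 96 mm across, 16 mm high, floor 5 mm thick; the wall rises at 34 degrees, so balls roll out when it is tipped well past that. 120 g. Starts on the counter, handle roughly towards the robot, with none, one or two balls in it.
- pan_black_grip (a point): Middle of the black handle bar, 105 mm from the pan's centre along its -x, 38 mm above its underside. The bar is 12 mm wide (y), 14 mm tall, and runs from 66 to 141 mm from the centre; a low neck joins it to the rim. The three pans are alike; nested, each stands 5 mm above the one below, with 2 to 4 mm of sideways play, but only if the handles point different ways.
- pan_red: Shallow flared round steel pan with a red bar handle along its own -x. Origin: centre of its underside, z up. Base 48 mm across, rim 96 mm across, 16 mm high, floor 5 mm thick; the wall rises at 34 degrees, so balls roll out when it is tipped well past that. 120 g. Starts on the counter, handle roughly towards the robot, with none, one or two balls in it.
- pan_red_grip (a point): Middle of the red handle bar, 105 mm from the pan's centre along its -x, 38 mm above its underside. The bar is 12 mm wide (y), 14 mm tall, and runs from 66 to 141 mm from the centre; a low neck joins it to the rim. The three pans are alike; nested, each stands 5 mm above the one below, with 2 to 4 mm of sideways play, but only if the handles point different ways.
- pan_green: Shallow flared round steel pan with a green bar handle along its own -x. Origin: centre of its underside, z up. Base 48 mm across, rim 96 mm across, 16 mm high, floor 5 mm thick; the wall rises at 34 degrees, so balls roll out when it is tipped well past that. 120 g. Starts on the counter, handle roughly towards the robot, with none, one or two balls in it.
- pan_green_grip (a point): Middle of the green handle bar, 105 mm from the pan's centre along its -x, 38 mm above its underside. The bar is 12 mm wide (y), 14 mm tall, and runs from 66 to 141 mm from the centre; a low neck joins it to the rim. The three pans are alike; nested, each stands 5 mm above the one below, with 2 to 4 mm of sideways play, but only if the handles point different ways.
- small_1: Small copper-coloured polished chilling ball, 18 mm across, 15 g. Origin: its centre. If present it starts in the black-handled pan. Its place is the first (upper) pocket of the ramp: in the ramp's frame x from -68 to 20 mm, y within 50 mm either side, ball centre below z = 50 mm. Each pocket has room for two.
- large_1: Large white polished chilling ball, 34 mm across, 60 g. Origin: its centre. If present it starts in the black-handled pan. Its place is the third (lowest) pocket of the ramp: in the ramp's frame x from 75 to 163 mm, y within 50 mm either side, ball centre below z = 47 mm. Each pocket has room for two.
- medium_1: Medium blue polished chilling ball, 26 mm across, 35 g. Origin: its centre. If present it starts in the red-handled pan. Its place is the second (middle) pocket of the ramp: in the ramp's frame x from 16 to 82 mm, y within 50 mm either side, ball centre below z = 46 mm. Each pocket has room for two.
- large_2: Large white polished chilling ball, 34 mm across, 60 g. Origin: its centre. If present it starts in the red-handled pan. Its place is the third (lowest) pocket of the ramp: in the ramp's frame x from 75 to 163 mm, y within 50 mm either side, ball centre below z = 47 mm. Each pocket has room for two.
- small_2: Small copper-coloured polished chilling ball, 18 mm across, 15 g. Origin: its centre. If present it starts in the green-handled pan. Its place is the first (upper) pocket of the ramp: in the ramp's frame x from -68 to 20 mm, y within 50 mm either side, ball centre below z = 50 mm. Each pocket has room for two.
- medium_2: Medium blue polished chilling ball, 26 mm across, 35 g. Origin: its centre. If present it starts in the green-handled pan. Its place is the second (middle) pocket of the ramp: in the ramp's frame x from 16 to 82 mm, y within 50 mm either side, ball centre below z = 46 mm. Each pocket has room for two.
- sorter: Fixed ball grading ramp, 325 mm long (its x), 126 mm wide, 141 mm high. Origin: centre of its footprint on the counter, z up. Under the round hopper at its -x end begins a V trough that falls 6 degrees towards +x; the slit along its bottom widens in steps to 22, 29, 40 mm above three pockets. A ball dropped in the hopper rolls down and falls into the first pocket whose slit is wider than it.
- hopper (a point): Centre of the hopper's mouth, in the plane of its level rim, 141 mm above the counter, at x = -111 mm of the ramp. Ring 94 mm across inside, 102 mm outside. Carry the pans level and tip them slowly from close above the rim, or the balls fly wide. Both the balls and the ramp are slippery.
- saucer: Fixed frosted glass saucer, a flat disc 132 mm across; origin at the centre of its underside on the counter; its flat top is 8 mm above the counter.
- lid: Loose lid of the hopper: copper disc 112 mm across and 5 mm thick, below it a plug 84 mm across and 10 mm deep, on top a wooden round knob. Origin: centre of the plug's underside, z up. It starts standing on its plug on the counter. Seated, the disc lies on the hopper rim and the origin is 10 mm below the rim plane. 120 g.
- lid_knob (a point): Middle of the lid's knob, 30 mm above the lid's origin; the knob is 22 mm across and 25 mm tall (15 to 40 mm above the origin).
- dosing_cup: Stainless dosing cup, 60 mm across, 55 mm high. A bystander: leave where it stands. Origin: centre of its underside.
- tamper: Espresso tamper, 58 mm across, 85 mm high. A bystander: leave where it stands. Origin: centre of its underside.
- thermometer: Steel dial thermometer lying flat, dial 45 mm across, stem 110 mm along its x. A bystander: leave where it stands. Origin: centre of its underside.
- milk_jug: Copper milk jug, 80 mm across, 90 mm high, handle on its +y side. A bystander: leave where it stands. Origin: centre of its underside.
There are look-alikes about, which are no part of the job. What is shaped like the pan_red but blue or orange is not meant.

How it is judged:
By the outcome, as a careful person would: the job done as asked, in the order asked, and still so for the second after the job is handed in, with the robot touching nothing.
Of small_1, large_1, medium_1, large_2, small_2, medium_2 only 4 to 6 are there at a start; the rules pass over those that are not, and their reading is None.
At some moment in a run one of lid, pan_black, pan_red, pan_green may be knocked a few centimetres aside while the robot is not near it.
It also fails if it takes over 192 s, if anything falls off the work surface, if the arm or the gripper's body presses on something with over 40 N, if the wrist force passes 120 N, or if a joint passes its speed limit or range.

### The arm

A 6-joint arm with a two-finger parallel gripper is mounted at the origin on the work surface. World frame = base frame: x ahead of the robot, y to its left, z up, the work surface at z = 0. Lengths are in m, angles in rad, forces in N, time in s.
With the tool pointing down it reaches from about 0.35 to 0.85 m from the base axis. Payload 8.1 kg.
Tool frame: the origin (TCP) lies at the very end of the fingers, on their centre line; the grasp point (between the pads) lies 19 mm behind it (env.grip_point_offset is the distance from the TCP to the grasp point, in m); z points along the fingers, y is the line along which they close (so a half turn about z gives the same grasp; the last joint's range is limited). The gripper opens to 85 mm and grips with 20 to 120 N. Pads are 22 mm wide; open, the fingers measure 114 mm over their backs; the gripper's body (76 mm by 85 mm) begins 54 mm behind the grasp point. The pads swing forward as they close: fully open they stand 13 mm farther back than shut.
Start: joints at [1.213, 0.13, 1.488, -0, 1.523, -0.085], TCP at [0.162, 0.578, 0.231] pointing down, gripper open.
Joint ranges: [-2.96, 2.96], [-0.89, 2.26], [0.02, 2.5], [-1.34, 4.48], [0, 2.73], [-2.66, 2.66]. Speed limits (rad/s): [2.39, 2.39, 2.79, 3.14, 3.14, 3.14].

### API

Orientations are given as a unit quaternion [x, y, z, w].
In Python, from cell import env, kin, optics, sensors gives the robot as it stands. Calls block until the motion is done:
- env.move_to(position, orientation): joint-space move of the TCP to a pose.
- env.move_linear(position, v=0.15, orientation=None, force_limit=None): straight line of the TCP; orientation=None keeps the orientation; v is the mean speed in m/s. With force_limit (N) it stops when the force on the tool has changed by that much, and returns True; else False.
- env.set_joints(angles): joint-space move.
- env.move_gripper(opening): finger opening in m; the grip force is fixed at half the most; returns when the fingers have stopped.
- env.sleep(seconds).
- kin.inverse_kinematics(position, orientation): joint angles nearest the present ones, or None.
- optics.get_image(name): name is "side" or "top"; returns the picture (384x512x3 uint8, red, green, blue); there is no depth.
- optics.calibration(name): a dict with "vertical_fov" (degrees; the focal length in pixels is half the picture's height over the tangent of half this angle, whatever the lens; pixels are square), "cx", "cy" (the principal point, pixels), "dist" ([k1, k2, p1, p2, k3] as OpenCV has them; the pictures are not rectified), "R" (3x3) and "t" (3): a world point X has camera coordinates R X + t. Camera axes: x right, y down, z forward; pixel columns grow to the right and rows downward; lengths in m; the calibration is good to about 2 mm. A picture is of the moment at which its call begins. calibration takes no time and is no camera call.
A pose or a line that the arm cannot do raises env.MotionError and nothing moves.
- env.finish_job(): hands the job in; it is judged then, once.
Trained networks look in the newest picture that a camera, given by its name, has taken for a name from the list of things; names that differ only in an ending like _2 or _b are one class to them, and where a whole thing is asked for, a point or a joint stands for the part that bears it (a point fixed in the world has none). Each returns a list of dicts, best first, with "p" (0 to 1); they miss things now and then, are a little off and sometimes report something else, mostly with a low value. They report only what shows in the picture. A call takes as long as a camera call. They do not tell look-alikes from the thing itself.
- optics.search_frame(thing, camera): "centre" ([column, row] in pixels, amid what is visible of it).
Readings, each from a call of its own:
- sensors.current_time_s(): time.
- sensors.current_q(): joint angles.
- sensors.current_qd(): joint speeds.
- sensors.current_tau(): joint torques, N m.
- sensors.current_tool_pos(): TCP position.
- sensors.current_orientation(): TCP orientation.
- sensors.current_force(): force on the tool from outside, world axes, zero at the start.
- sensors.current_wrist_torque(): the same for the moment, N m.
- sensors.current_grip_width(): finger opening in m.
- sensors.current_finger_force(): force on a finger pad.
Only numpy, scipy, OpenCV 4.12 (cv2) and the standard library are available. Lean on these libraries where they do the work, as an engineer would, in place of code of your own. Each camera call takes 0.05 s, during which the arm holds its last target. There are 200 camera calls.

## Working session

There is one attempt and no reset: what is moved stays moved. The work goes in short steps, each a Python script; the robot and the scene stay as the last script left them, time stands still between calls to the robot, and variables do not carry over. Pictures are saved under pics/ and viewed, at most 14 in all, crops included, and the job is handed in when it is done.

```bash
ls; mkdir -p pics
python3 - <<'E'
from cell import env,kin,optics,sensors
import cv2,numpy as np
for n in("top","side"):
    im=optics.get_image(n); cv2.imwrite(f"pics/{n}0.png",cv2.resize(im[...,::-1],None,fx=1.5,fy=1.5,interpolation=cv2.INTER_CUBIC))
    c=optics.calibration(n); print(n,c['vertical_fov'],c['cx'],c['cy'],c['dist'],np.round(-np.array(c['R']).T@c['t'],3),np.round(c['R'],2).tolist())
    for t in["pan_black","pan_black_grip","pan_red","pan_green","sorter","hopper","saucer","lid","lid_knob","small_1","medium_1","large_1","dosing_cup","tamper","thermometer","milk_jug"]:
        print(t,[(np.round(d['centre']).astype(int).tolist(),round(d['p'],2)) for d in optics.search_frame(t,n)][:5])
print(sensors.current_time_s())
E
```

```text
pics
top 44.86596958650998 250.99751751566274 192.5535806749176 [-0.06534191  0.          0.          0.          0.        ] [0.316 0.06  1.517] [[0.01, -1.0, 0.0], [-0.99, -0.01, -0.13], [0.13, 0.0, -0.99]]
pan_black [([323, 181], 0.57)]
pan_black_grip [([321, 182], 0.62)]
pan_red [([169, 282], 0.84), ([243, 184], 0.69)]
pan_green [([279, 190], 0.6)]
sorter [([174, 165], 0.58)]
hopper [([174, 168], 0.81)]
saucer [([375, 215], 0.78)]
lid [([174, 167], 0.63), ([278, 142], 0.6)]
lid_knob [([284, 145], 0.59)]
small_1 []
medium_1 [([234, 116], 0.48)]
large_1 [([320, 176], 0.44)]
dosing_cup [([234, 114], 0.63)]
tamper [([354, 149], 0.51)]
thermometer [([394, 168], 0.52)]
milk_jug [([364, 121], 0.75), ([242, 187], 0.37)]
side 56.419396179677626 256.2606786214938 190.861164041326 [-0.01906167  0.          0.          0.          0.        ] [0.45  0.987 0.668] [[-1.0, -0.05, -0.02], [-0.0, 0.52, -0.86], [0.05, -0.85, -0.52]]
pan_black [([254, 174], 0.66), ([257, 198], 0.46)]
pan_black_grip [([254, 180], 0.65)]
pan_red [([356, 277], 0.85), ([262, 341], 0.85), ([258, 217], 0.73)]
pan_green [([258, 197], 0.62)]
sorter [([221, 261], 0.95), ([273, 163], 0.74)]
hopper [([216, 265], 0.66), ([210, 204], 0.53)]
saucer [([277, 165], 0.83)]
lid [([208, 202], 0.64)]
lid_knob [([207, 201], 0.83)]
small_1 []
medium_1 [([250, 202], 0.46)]
large_1 [([249, 200], 0.7), ([244, 180], 0.62), ([169, 220], 0.58)]
dosing_cup [([169, 218], 0.81)]
tamper [([222, 163], 0.76)]
thermometer []
milk_jug [([199, 154], 0.76)]
1.7
```

View pics/top0.png

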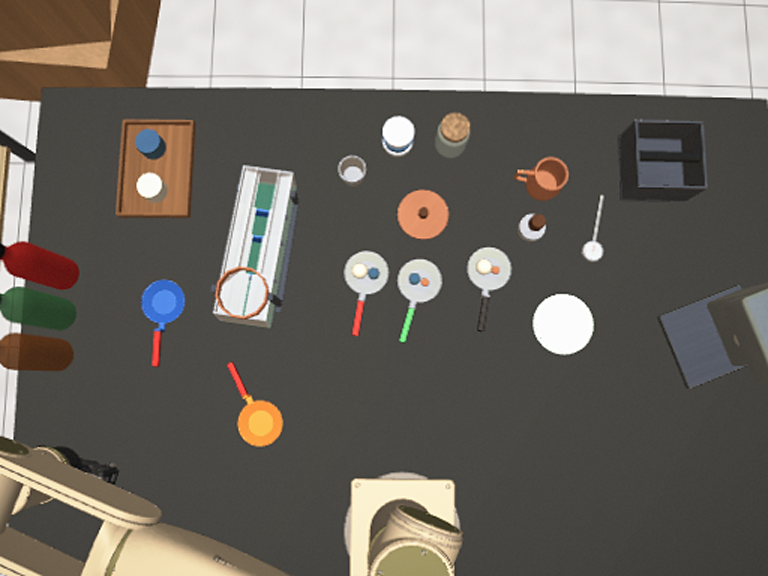

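View pics/side0.png

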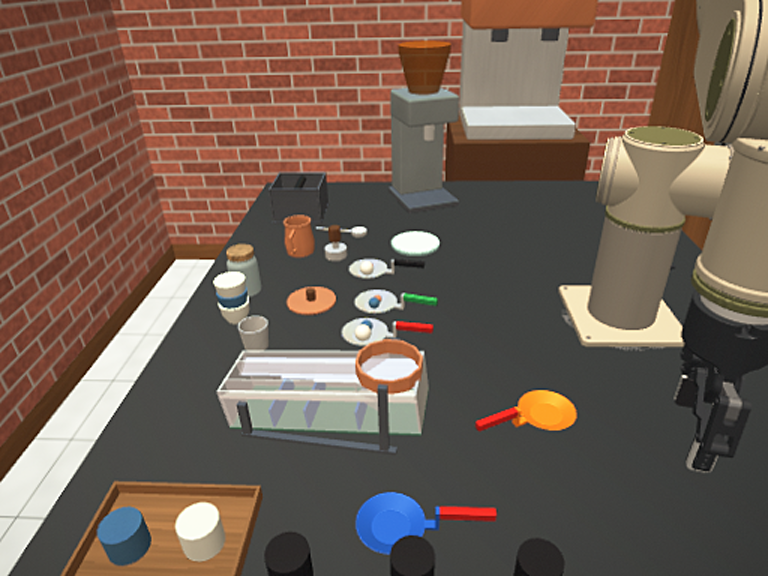

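```bash
cat > h.py <<'E'
from cell import env,kin,optics,sensors
import cv2,numpy as np
from scipy.spatial.transform import Rotation as Ro
def world(px,z,cam="top"):
    c=optics.calibration(cam); f=192/np.tan(np.radians(c['vertical_fov'])/2)
    K=np.array([[f,0,c['cx']],[0,f,c['cy']],[0,0,1]])
    u=cv2.undistortPoints(np.array([[px]],float),K,np.array(c['dist']))[0,0]
    R=np.array(c['R']);C=-R.T@np.array(c['t']);d=R.T@np.array([u[0],u[1],1]);return C+d*(z-C[2])/d[2]
def pix(X,cam="top"):
    c=optics.calibration(cam); f=192/np.tan(np.radians(c['vertical_fov'])/2)
    K=np.array([[f,0,c['cx']],[0,f,c['cy']],[0,0,1]])
    return cv2.projectPoints(np.array([X],float),cv2.Rodrigues(np.array(c['R']))[0],np.array(c['t'],float),K,np.array(c['dist']))[0][0,0]
def masks(im):
    h=cv2.cvtColor(im,cv2.COLOR_RGB2HSV); H,S,V=[h[...,i].astype(int) for i in range(3)]
    return dict(grey=(S<50)&(V>125),red=((H<6)|(H>174))&(S>180)&(V>90),green=(H>45)&(H<75)&(S>150)&(V>80),
      black=(V<40),orange=(H<14)&(S>90)&(V>90))
def near(m,px,r):
    y,x=np.mgrid[:m.shape[0],:m.shape[1]]; return (m&((x-px[0])**2+(y-px[1])**2<r*r)).astype(np.uint8)
def hullc(m,op=0):
    if op: m=cv2.morphologyEx(m,cv2.MORPH_OPEN,cv2.getStructuringElement(cv2.MORPH_ELLIPSE,(op,op)))
    p=cv2.findNonZero(m)
    if p is None or len(p)<15: return None
    (c,ax,_)=cv2.fitEllipse(cv2.convexHull(p)); return np.array(c),np.array(ax)
def biggest(m):
    n,l,s,c=cv2.connectedComponentsWithStats(m)
    if n<2: return None
    i=1+np.argmax(s[1:,4]); return c[i],s[i,4]
def pan(color,guess,im,zb=0.0,r=22):
    """guess: pixel of the pan. returns centre xy, handle dir angle, diagnostics"""
    M=masks(im); c,ax=hullc(near(M['grey'],guess,r),7); C=world(c,zb+.016)[:2]
    g=biggest(near(M[color],c,48))
    if g is None: return C,None,ax,0,0
    G=world(g[0],zb+.041)[:2]; d=G-C
    return C,np.arctan2(d[1],d[0]),ax,np.linalg.norm(d),g[1]
def down(yaw):  # tool x (horizontal) along yaw, z down
    return Ro.from_euler('z',yaw)*Ro.from_euler('x',np.pi)
q=lambda R:R.as_quat()
E
python3 - <<'E'
from h import *
im=optics.get_image("top")
for n,g in dict(red=(244,181),green=(279,187),black=(326,179)).items():
    C,a,ax,d,k=pan(n,g,im); print(n,C.round(4),np.degrees(a).round(1),ax.round(1),d.round(4),k)
M=masks(im)
c,ax=hullc(near(M['orange'],(162,195),24)); print("hopper",c,ax,world(c,.141).round(4))
c,ax=hullc(near(M['orange'],(282,143),22)); print("lid",c,ax,world(c,.014).round(4))
c,ax=hullc(near(M['grey'],(375,216),26)); print("saucer",c,ax,world(c,.008).round(4))
print("ramp far end",world((267/1.5,170/1.5),.1).round(3),"wide",world((222/1.5,316/1.5),.1).round(3),world((268/1.5,326/1.5),.1).round(3))
# bystanders/other
for n,p in dict(tamper=(354,152),therm=(395,167),jug=(364,119)).items(): print(n,world(p,.03).round(3))
crop=im[160:240,225:345]; cv2.imwrite("pics/crop1.png",cv2.resize(crop[...,::-1],None,fx=6,fy=6,interpolation=cv2.INTER_CUBIC))
E
```

```text
red [0.5487 0.0842] 173.8 [29.  29.3] 0.1002 11AttributeError: 'NoneType' object has no attribute 'degrees'

The above exception was the direct cause of the following exception:

Traceback (most recent call last):
TypeError: loop of ufunc does not support argument 0 of type NoneType which has no callable degrees method
```

Run:
```python
from h import *
im=optics.get_image("top"); h=cv2.cvtColor(im,cv2.COLOR_RGB2HSV)
for p in[(238,213),(240,208),(272,216),(271,220),(322,210),(322,213),(330,230),(108,230)]: print(p,im[p[1],p[0]],h[p[1],p[0]])
crop=im[160:240,225:345]; cv2.imwrite("pics/crop1.png",cv2.resize(crop[...,::-1],None,fx=6,fy=6,interpolation=cv2.INTER_CUBIC))
```

```text
(238, 213) [254  91  80] [  2 175 254]
(240, 208) [246  75  65] [  2 188 246]
(272, 216) [114 225 126] [ 63 126 225]
(271, 220) [102 210 116] [ 64 131 210]
(322, 210) [81 74 68] [14 41 81]
(322, 213) [78 70 65] [12 43 78]
(330, 230) [74 72 69] [18 17 74]
(108, 230) [75 75 71] [30 14 75]
```

View pics/crop1.png

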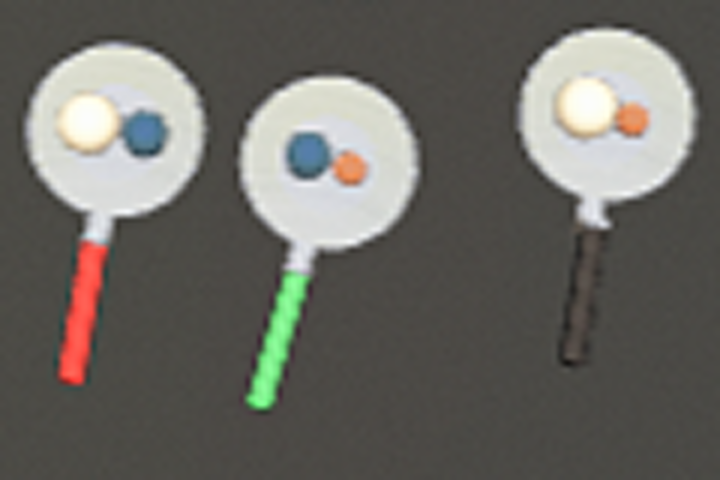

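```bash
sed -i "s/(S>180)&(V>90),green/(S>140)\&(V>120),green/; s/(S>150)&(V>80),/(S>90)\&(V>110),/; s/black=(V<40)/black=cv2.GaussianBlur(h[...,2],(0,0),.8)<66/" h.py
cat > pour_ik.py <<'E'
from h import *
E
python3 - <<'E'
from h import *
im=optics.get_image("top")
for n,g in dict(red=(244,181),green=(279,187),black=(326,179)).items():
    C,a,ax,d,k=pan(n,g,im); print(n,C.round(4),a if a is None else np.degrees(a).round(1),ax.round(1),d,k)
b=cv2.GaussianBlur(cv2.cvtColor(im,cv2.COLOR_RGB2HSV)[...,2],(0,0),.8); print(b[195:224:3,314:332])
M=masks(im)
c,ax=hullc(near(M['orange'],(162,195),24)); print("hopper",c,ax,world(c,.141).round(4))
c,ax=hullc(near(M['orange'],(282,143),22)); print("lid",c,ax,world(c,.014).round(4))
c,ax=hullc(near(M['grey'],(375,216),26)); print("saucer",c,ax,world(c,.008).round(4))
print("ramp far end",world((267/1.5,170/1.5),.1).round(3),"wide",world((222/1.5,316/1.5),.1).round(3),world((268/1.5,326/1.5),.1).round(3))
for n,p in dict(tamper=(354,152),therm=(395,167),jug=(364,119)).items(): print(n,world(p,.03).round(3))
# IK for pouring
Hp=world(hullc(near(M['orange'],(162,195),24))[0],.141)
for s in(1,-1):
  for ha in range(130,280,15):   # handle direction (from pan centre)
    h=np.radians(ha); hv=np.array([np.cos(h),np.sin(h),0]); sv=np.array([-hv[1],hv[0],0])*s
    for flip in(0,np.pi):
      out=[]
      for th in range(0,81,10):
        T=Ro.from_rotvec(np.cross([0,0,1],sv)*np.radians(th)); P=Hp-sv*.012+[0,0,.02]
        gp=P+T.apply(hv*.105-sv*.048+np.array([0,0,.022])); R=T*down(h+flip)
        j=kin.inverse_kinematics(gp+R.apply([0,0,.019]),q(R)); out.append(j)
      ok=[j is not None for j in out]
      if all(ok): print(s,ha,int(flip>0),out[0].round(2),out[-1].round(2),"maxstep",np.abs(np.diff(out,axis=0)).max().round(2))
      elif sum(ok)>4: print(s,ha,int(flip>0),''.join('01'[o] for o in ok))
E
```

```text
red [0.5487 0.0842] 171.2 [29.  29.3] 0.10324883776016829 106
green [ 0.5321 -0.0316] 164.4 [29.  29.7] 0.10217994908231275 101
black [ 0.561  -0.1841] 167.1 [28.8 29.4] 0.1128388237536269 33
[[ 75  74  74  74  74  75  94 149 199 219 209 159 102  78  74  74  74  75]
 [ 75  75  75  75  75  76  79  82  90 101 107 103  91  78  74  74  75  75]
 [ 74  74  75  74  74  74  68  61  73  83  78  70  70  73  74  74  75  75]
 [ 75  75  74  75  75  71  64  67  77  77  70  69  73  75  75  75  75  75]
 [ 75  75  75  74  74  67  60  72  82  77  71  70  73  74  74  74  74  75]
 [ 75  74  74  74  71  64  66  76  77  70  69  73  75  75  75  75  75  75]
 [ 74  74  75  74  68  60  72  81  76  67  68  73  75  75  75  74  74  74]
 [ 75  75  75  71  64  66  75  75  69  69  73  75  75  75  75  75  74  75]
 [ 74  75  75  70  60  65  73  72  66  68  73  75  75  75  75  75  74  74]
 [ 75  74  75  75  75  74  73  73  74  75  75  75  75  75  75  75  75  74]]
hopper [160.69477844 194.72418213] [34.66329193 35.0537529 ] [0.4852 0.3298 0.141 ]
lid [281.54260254 142.63346863] [33.06960678 34.24720001] [ 0.6805 -0.038
[... 2091 characters left out ...]
  1.27 -0.91  2.2   2.35] maxstep 0.16
-1 205 0 [ 0.4  -0.17  1.91  0.    1.4  -1.61] [ 1.1   0.6   1.54 -1.02  2.   -0.82] maxstep 0.18
-1 205 1 [ 0.4  -0.17  1.91 -0.    1.4   1.53] [ 1.1   0.6   1.54 -1.02  2.    2.32] maxstep 0.18
-1 220 0 [ 0.35 -0.12  1.86  0.    1.4  -1.92] [ 1.14  0.42  1.8  -1.16  1.8  -0.83] maxstep 0.18
-1 220 1 [ 0.35 -0.12  1.86 -0.    1.4   1.22] [ 1.14  0.42  1.8  -1.16  1.8   2.31] maxstep 0.18
-1 235 0 [ 0.32 -0.05  1.8   0.    1.39 -2.21] [ 1.14  0.22  2.06 -1.32  1.59 -0.84] maxstep 0.2
-1 235 1 [ 0.32 -0.05  1.8  -0.    1.39  0.93] [ 1.14  0.22  2.06 -1.32  1.59  2.3 ] maxstep 0.2
-1 250 0 111111100
-1 250 1 111111100
-1 265 0 001111100
-1 265 1 111111100
```

```bash
rm -f pour_ik.py
cat >> h.py <<'E'
HOP=np.array([.4852,.3298,.141]); SAU=np.array([.4429,-.3463,.008])
GUESS=dict(red=(244,181),green=(279,187),black=(326,179))
def black_dir(im,c):
    b=cv2.GaussianBlur(cv2.cvtColor(im,cv2.COLOR_RGB2HSV)[...,2],(0,0),.8).astype(float)
    m=np.abs(b-74.5)>2.5; y,x=np.mgrid[:m.shape[0],:m.shape[1]]; r=np.hypot(x-c[0],y-c[1])
    return biggest((m&(r>21)&(r<46)).astype(np.uint8))
def findpan(color,im=None):
    im=optics.get_image("top") if im is None else im
    # look around for it, as it may have been shoved
    C,a,ax,d,k=pan(color,GUESS[color],im,r=22)
    C,a,ax,d,k=pan(color,pix([*C,.016]),im,r=20)
    if color=='black':
        g=black_dir(im,pix([*C,.016])); G=world(g[0],.041)[:2]; v=G-C; a,d,k=np.arctan2(v[1],v[0]),np.linalg.norm(v),g[1]
    print(color,C.round(4),np.degrees(a).round(1),ax.round(1),round(d,4),k); return C,a,d,ax
def tcp(base,ha,flip,T=Ro.identity(),pivot=None):
    """pan underside-centre -> (TCP pos, quat)"""
    hv=np.array([np.cos(ha),np.sin(ha),0]); R=T*down(ha+flip)
    return np.asarray(base)+T.apply(hv*.105+np.array([0,0,.038]))+R.apply([0,0,.019]),q(R)
PH=np.radians(195)
def pourpose(th,flip,lip0=-.020):
    hv=np.array([np.cos(PH),np.sin(PH),0]); sv=np.array([hv[1],-hv[0],0])
    T=Ro.from_rotvec(np.cross([0,0,1],sv)*np.radians(th))
    P=HOP+sv*lip0+[0,0,.024-.012*min(1,th/35)]
    return tcp(P-T.apply(sv*.048+np.array([0,0,.016])),PH,flip,T)
def L(pq,v=.15,**k): return env.move_linear(pq[0],v=v,orientation=pq[1],**k)
def chooseflip(ha_grasp,C,ha_place):
    for f in(0,np.pi):
        js=[kin.inverse_kinematics(*p) for p in(tcp([*C,.0],ha_grasp,f),tcp([*C,.18],ha_grasp,f),*(pourpose(t,f) for t in range(0,76,15)),tcp(SAU,ha_place,f),tcp(SAU+[0,0,.15],ha_place,f))]
        if all(j is not None for j in js) and max(abs(j[5]) for j in js)<2.6: return f
    return None
E
cat > grab.py <<'E'
import sys; from h import *
col,pl=sys.argv[1],np.radians(float(sys.argv[2]))
C,a,d,ax=findpan(col); assert abs(d-.1035)<.006 and 28<ax.mean()<31
f=chooseflip(a,C,pl); print("flip",f); 
if f is None: sys.exit()
env.move_gripper(.04)
env.move_to(*tcp([*C,.10],a,f)); L(tcp([*C,.0],a,f),.12)
env.move_gripper(0); print("grip",sensors.current_grip_width(),sensors.current_finger_force())
L(tcp([*C,.06],a,f),.08); print(sensors.current_grip_width(),sensors.current_time_s())
im=optics.get_image("side"); cv2.imwrite(f"pics/lift_{col}.png",cv2.resize(im[100:300,150:420,::-1],None,fx=2.9,fy=2.9,interpolation=cv2.INTER_CUBIC))
L(tcp([*C,.18],a,f),.12)
p=pourpose(0,f); L((p[0]+[0,0,.035],p[1]),.18); L(p,.08)
print("over hopper",sensors.current_time_s())
im=optics.get_image("top"); cv2.imwrite(f"pics/over_{col}.png",cv2.resize(im[140:260,90:250,::-1],None,fx=4.5,fy=4.5,interpolation=cv2.INTER_CUBIC))
print([j is None for j in [kin.inverse_kinematics(*pourpose(t,f)) for t in range(0,76,5)]])
E
python3 grab.py red 194
```

```text
red [0.5487 0.0842] 171.2 [29.  29.3] 0.1036 105
flip 3.141592653589793
grip 0.011139513202559074 58.75299274921417
0.010913385329313312 6.6917
over hopper 9.425
[False, False, False, False, False, False, False, False, False, False, False, False, False, False, False, False]
```

Run:
```python
import cv2,numpy as np
a=cv2.imread('pics/lift_red.png');b=cv2.imread('pics/over_red.png')
a=cv2.resize(a,(400,296));b=cv2.resize(b,(395,296));cv2.imwrite('pics/both.png',np.hstack([a,b]))
```

```text
(no output)
```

View pics/both.png

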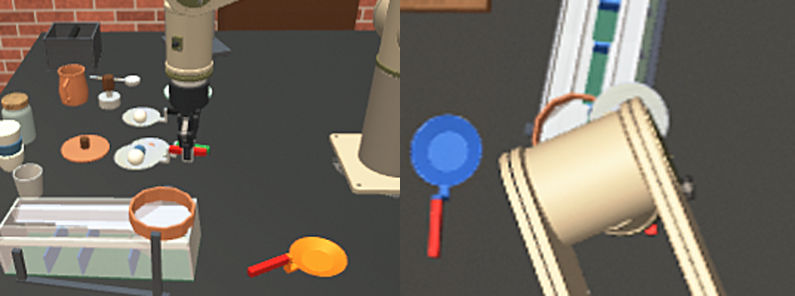

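The lifted pan hangs level with both balls in it, and it is now over the hopper's −y edge (top crop). Next I tip it.

```bash
cat > pour.py <<'E'
import sys; from h import *
col=sys.argv[1]
def yawof(): return Ro.from_quat(sensors.current_orientation()).apply([1,0,0])
x=yawof(); f=0 if x@[np.cos(PH),np.sin(PH),0]>0 else np.pi
t0=sensors.current_time_s(); shots=[]
for t in (12,24,32,38,44,50,56,62,68,74):
    L(pourpose(t,f),.05 if t<30 else .03)
    if t in(38,50,74): shots.append(optics.get_image("side")[110:300,80:370])
env.sleep(1.0); shots.append(optics.get_image("side")[110:300,80:370])
s=np.vstack([np.hstack(shots[:2]),np.hstack(shots[2:])]); cv2.imwrite(f"pics/pour_{col}.png",cv2.resize(s[...,::-1],None,fx=1.37,fy=1.37,interpolation=cv2.INTER_CUBIC))
print(f,sensors.current_time_s()-t0,sensors.current_time_s(),sensors.current_grip_width())
E
python3 pour.py red
```

```text
3.141592653589793 4.4083000000000006 13.8833 0.01083663819686727
```

View pics/pour_red.png

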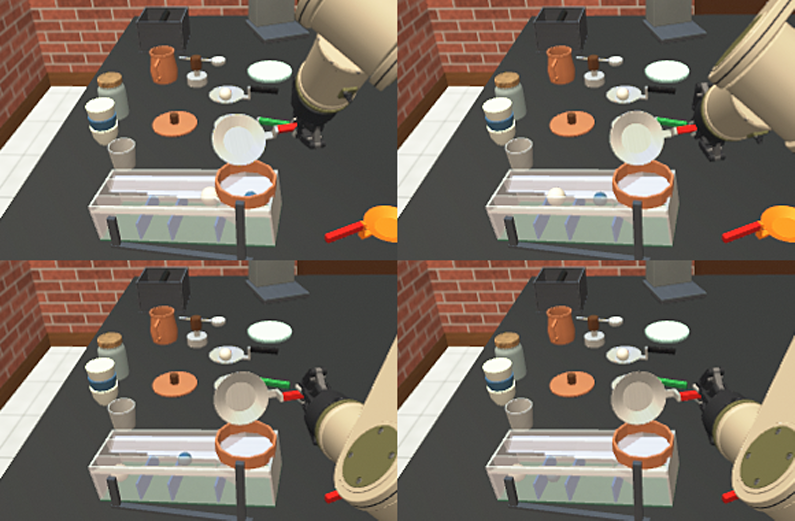

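```bash
cat > place.py <<'E'
import sys; from h import *
col,pl,n=sys.argv[1],np.radians(float(sys.argv[2])),int(sys.argv[3])
off=np.array([float(v) for v in sys.argv[4:6]] or [0,0])
x=Ro.from_quat(sensors.current_orientation()).apply([1,0,0]); f=0 if x@[np.cos(PH),np.sin(PH),0]>0 else np.pi
p=pourpose(0,f); 
for t in(50,25,0):
    a=pourpose(t,f); L((a[0]+[0,0,.04*(1-t/75)],a[1]),.15)
B=SAU+[*off,.005*n]
w=tcp(B+[0,0,.17],pl,f)
m=(sensors.current_tool_pos()+w[0])/2
try: L(w,.25)
except env.MotionError as e: print(e); env.move_to(*w)
L(tcp(B+[0,0,.02],pl,f),.15)
hit=L(tcp(B-[0,0,.003],pl,f),.03,force_limit=4); z=sensors.current_tool_pos()[2]; print("hit",hit,"z err",z-tcp(B,pl,f)[0][2])
env.move_gripper(.035)
L(tcp(B+[0,0,.08],pl,f),.15); 
env.move_to([.36,.02,.30],q(down(pl+f if f else pl)))
im=optics.get_image("top"); cv2.imwrite(f"pics/placed_{col}.png",cv2.resize(im[130:270,225:425,::-1],None,fx=4,fy=4,interpolation=cv2.INTER_CUBIC))
M=masks(im); c,ax=hullc(near(M['grey'],pix([*B[:2],.02]),26),7); print("grey hull (saucer+pan)",world(c,.008).round(4),ax)
print(sensors.current_time_s())
E
python3 place.py red 194 0
```

```text
hit True z err -0.00032107860306622785
grey hull (saucer+pan) [ 0.4429 -0.3463  0.008 ] [39.89614105 41.19237518]
22.7167
```

View pics/placed_red.png

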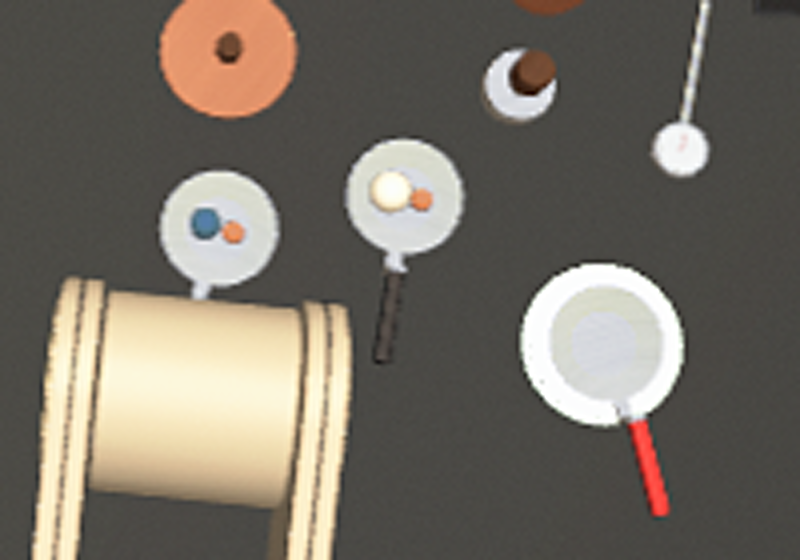

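The red pan lies centred on the saucer at about (376.7,216), its handle towards the lower right. The black pan is next.

```bash
sed -i "s/env.move_to(\[.36,.02,.30\].*/env.move_to([.36,.30,.32],q(down(np.radians(200)+f)))/" place.py
sed -i 's/^print("over hopper"/im=optics.get_image("side"); cv2.imwrite(f"pics\/lev_{col}.png",im[...,::-1]); print("over hopper"/' grab.py
python3 grab.py black 142 && python3 pour.py black
```

```text
black [ 0.561  -0.1841] 102.1 [28.8 29.4] 0.1312 350Traceback (most recent call last):
  File "grab.py", line 3, in <module>
    C,a,d,ax=findpan(col); assert abs(d-.1035)<.006 and 28<ax.mean()<31
                                  ^^^^^^^^^^^^^^^^^^^^^^^^^^^^^^^^^^^^^
AssertionError
```

```bash
sed -i "s/return biggest((m&(r>21)&(r<46)).astype(np.uint8))/return biggest((m\&(b<95)\&(r>20.5)\&(r<46)\&(y>c[1]+10)\&(abs(x-c[0])<22)).astype(np.uint8))/" h.py
python3 grab.py black 142 && python3 pour.py black
```

```text
black [ 0.561  -0.1841] 169.5 [28.8 29.4] 0.1091 114
flip 0
grip 0.01115233985326584 58.942941427230835
0.011316360174448191 27.8833
over hopper 32.125
[False, False, False, False, False, False, False, False, False, False, False, False, False, False, False, False]
0 4.408300000000004 36.5833 0.010866185477112156
```

View pics/pour_black.png

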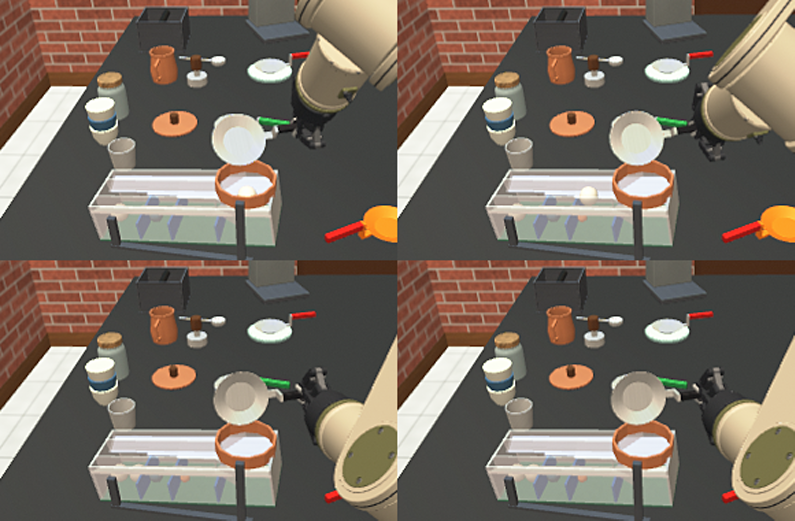

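Both balls are sorted: copper is in the first pocket and white in the last. Next I nest black on red.

```bash
python3 place.py black 142 1
```

```text
hit True z err 0.001058578591808336
grey hull (saucer+pan) [ 0.4433 -0.3465  0.008 ] [39.46407318 41.32141495]
45.6
```

View pics/placed_black.png

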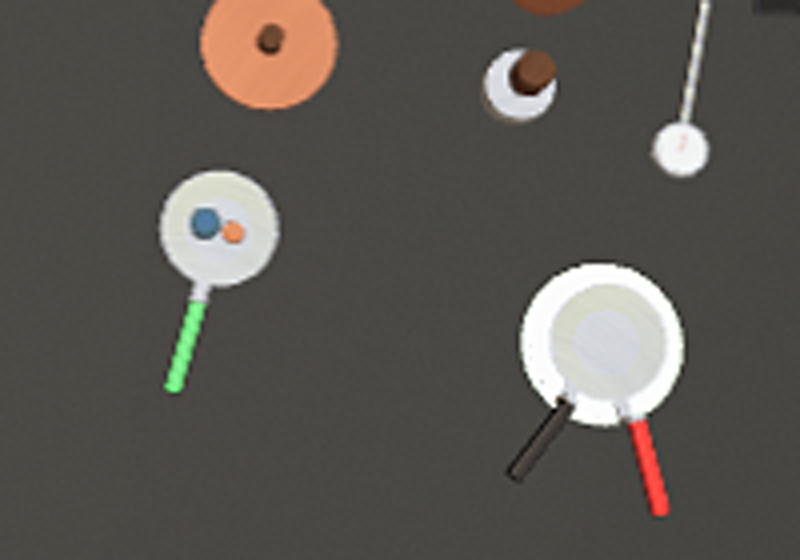

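Black is nested on red, with z within 1 mm. The lid has been knocked aside, from crop (229,50) to (269,43), so I'll locate it again later. Green is next.

```bash
python3 grab.py green 90 && python3 pour.py green && python3 place.py green 90 2
python3 - <<'E'
import cv2,numpy as np
a=cv2.imread('pics/pour_green.png');b=cv2.imread('pics/placed_green.png')
cv2.imwrite('pics/g.png',np.vstack([cv2.resize(a,(460,300)),cv2.resize(b,(460,300))[:,:460]]))
E
```

```text
green [ 0.5321 -0.0316] 164.4 [29.  29.7] 0.1023 99
flip 0
grip 0.010787347847690315 58.827322125434875
0.010873927211413843 49.5
over hopper 52.825
[False, False, False, False, False, False, False, False, False, False, False, False, False, False, False, False]
0 4.408299999999997 57.2833 0.011171266619732407
hit True z err 0.0015386462374322313
grey hull (saucer+pan) [ 0.4434 -0.3469  0.008 ] [39.38051224 41.17479324]
66.0167
```

View pics/g.png

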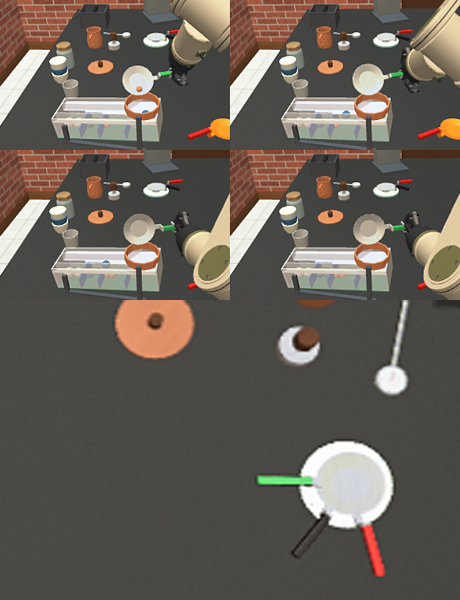

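Stack is nested and fanned. Next I check the sorter and relocate the lid.

Run:
```python
from h import *
env.move_to([.45,-.05,.32],q(down(np.pi)))
t=optics.get_image("top"); s=optics.get_image("side")
M=masks(t); c,ax=hullc(near(M['orange'],(292,141),22)); print("lid",c,ax,world(c,.0135).round(4))
c,ax=hullc(near(M['orange'],(162,195),24)); print("hopper",c,ax,world(c,.141).round(4))
a=cv2.resize(t[95:225,135:205,::-1],None,fx=4,fy=4,interpolation=cv2.INTER_CUBIC); b=cv2.resize(s[220:310,130:290,::-1],None,fx=3.1,fy=3.1,interpolation=cv2.INTER_CUBIC)
o=np.zeros((520,280+b.shape[1],3),np.uint8); o[:,:280]=a; o[:b.shape[0],280:]=b
k=cv2.resize(t[120:170,260:320,::-1],None,fx=4,fy=4); o[300:500,300:540]=k
cv2.imwrite("pics/chk.png",o); print(sensors.current_time_s())
```

```text
lid [291.8314209  140.27116394] [32.73212433 34.33278656] [ 0.6892 -0.0726  0.0135]
hopper [160.69477844 194.72418213] [34.66329193 35.0537529 ] [0.4852 0.3298 0.141 ]
67.475
```

View pics/chk.png

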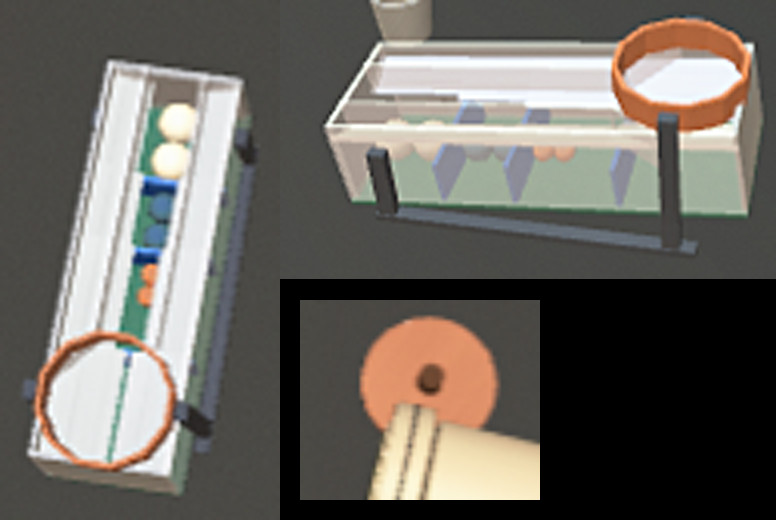

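All six balls are in their own pockets: 2 white, 2 blue and 2 copper, seen through the slit and the side. The arm clips the lid in this shot, so I'll move it clear, re-measure and fetch the lid.

Run:
```python
from h import *
env.move_to([.38,.25,.32],q(down(np.pi)))
t=optics.get_image("top"); M=masks(t); c,ax=hullc(near(M['orange'],(292,141),22)); Lc=world(c,.0135); print("lid",c,ax,Lc.round(4))
k=biggest(near((t.max(2)<110)&(masks(t)['orange']|(t[...,0]>t[...,2]+15.)),c,8)); 
if k: print("knob",k, world(k[0],.036).round(4))
assert ax.mean()>32.5
x,y=Lc[:2]; yaw=np.pi
def P(x,y,z,yaw): return np.array([x,y,z+.030-.019]),q(down(yaw))   # z = lid origin
env.move_gripper(.05); env.move_to(*P(x,y,.10,yaw)); L(P(x,y,.001,yaw),.12)
env.move_gripper(0); print("grip",sensors.current_grip_width())
L(P(x,y,.20,yaw),.12); print(sensors.current_grip_width())
L(P(HOP[0],HOP[1],.20,yaw),.2); L(P(HOP[0],HOP[1],.146,yaw),.1)
hit=L(P(HOP[0],HOP[1],.127,yaw),.02,force_limit=12); z=sensors.current_tool_pos()[2]-.011; print("hit",hit,"origin z",z,"target .131",sensors.current_force())
im=optics.get_image("side"); cv2.imwrite("pics/lid.png",cv2.resize(im[180:320,120:320,::-1],None,fx=3,fy=3,interpolation=cv2.INTER_CUBIC)); print(sensors.current_time_s())
```

```text
lid [291.78128052 140.50079346] [33.28057098 34.29890823] [ 0.6884 -0.0724  0.0135]
knob (array([291.875 , 139.9375]), np.int32(16)) [ 0.6847 -0.0708  0.036 ]
grip 0.020210478487431367
0.01995948602043147
hit True origin z 0.13535457934886533 target .131 [0.18935971 0.13809324 3.6692444 ]
77.7
```

View pics/lid.png

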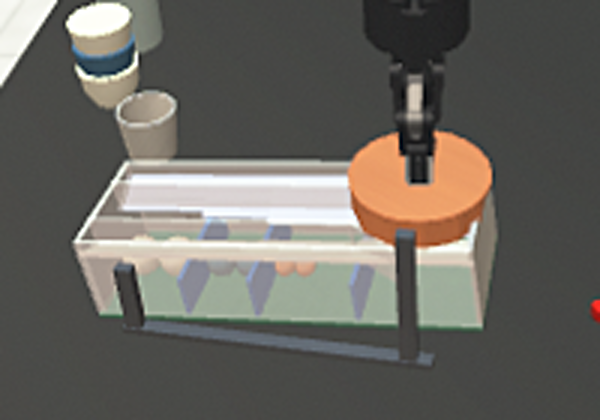

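The plug is in the ring but the lid sits about 4 mm high, so I press on.

Run:
```python
from h import *
p=sensors.current_tool_pos(); o=sensors.current_orientation()
hit=env.move_linear([p[0],p[1],.131+.011-.004],v=.015,orientation=o,force_limit=30); print("hit",hit,sensors.current_tool_pos()[2]-.011,sensors.current_force(),sensors.current_grip_width())
env.move_gripper(.05); print(sensors.current_force())
p=sensors.current_tool_pos(); env.move_linear([p[0],p[1],.22],v=.12,orientation=o)
env.move_gripper(0)
hit=env.move_linear([p[0],p[1],.165],v=.02,orientation=o,force_limit=30); print("top press",hit,"tip z",sensors.current_tool_pos()[2],"expect .171",sensors.current_force())
env.move_linear([p[0],p[1],.30],v=.15,orientation=o); env.move_to([.38,0.0,.35],q(down(np.pi)))
s=optics.get_image("side"); t=optics.get_image("top")
M=masks(t); c,ax=hullc(near(M['orange'],(162,195),26)); print("lid",c,ax,world(c,.146).round(4))
a=cv2.resize(s[180:320,120:320,::-1],None,fx=2.8,fy=2.8,interpolation=cv2.INTER_CUBIC); b=cv2.resize(s[130:200,220:330,::-1],(a.shape[1]//2*2-330,220),interpolation=cv2.INTER_CUBIC)
b=cv2.resize(s[140:190,230:310,::-1],(352,220),interpolation=cv2.INTER_CUBIC); g=cv2.resize(t[185:255,335:425,::-1],(352,172)[::1],interpolation=cv2.INTER_CUBIC)
cv2.imwrite("pics/final.png",np.hstack([cv2.resize(a,(448,392))[:, :],cv2.resize(np.vstack([b,g]),(352,392))])); print(sensors.current_time_s())
```

```text
hit True 0.13539828857023561 [ 0.61302008 -0.05370827  4.01572616] 0.01999424365758007
[ 0.08700072  0.29953615 -0.19815372]
top press False tip z 0.17096116375835366 expect .171 [-3.25100714 -2.24654327 24.81887976]
lid [159.92562866 193.50192261] [36.97172546 37.48590469] [0.4882 0.3313 0.146 ]
85.1333
```

View pics/final.png

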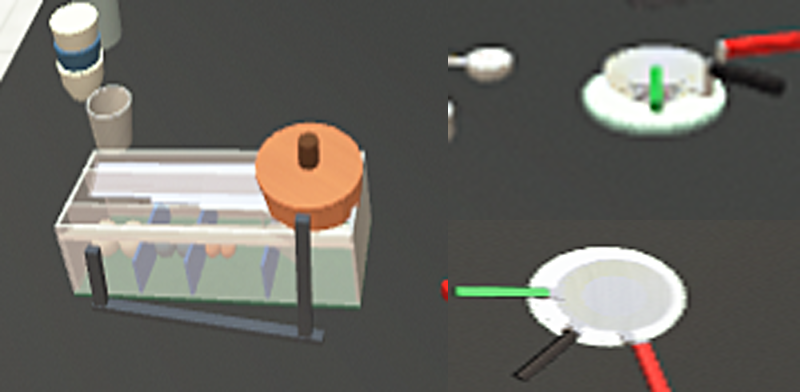

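Knob top measured at 0.171 m, which is the fully seated height; the lid is level and the stack is nested. One numeric check of the stack, then I hand in.

Run:
```python
from h import *
t=optics.get_image("top"); s=optics.get_image("side")
for col,ha,n in(("red",194,0),("green",90,2)):
    h=np.radians(ha); X=SAU+[.1035*np.cos(h),.1035*np.sin(h),.005*n+.041]
    for cam,im in(("top",t),("side",s)):
        e=pix(X,cam); b=biggest(near(masks(im)[col],e,22)); print(col,cam,e.round(1),b)
```

```text
red top [386.8 246.5] (array([387.01834862, 246.6146789 ]), np.int32(109))
red side [301.  148.9] (array([301.53424658, 149.42465753]), np.int32(73))
green top [346.8 214. ] (array([347.84444444, 213.58888889]), np.int32(90))
green side [276.7 160.7] (array([276.96153846, 159.15384615]), np.int32(26))
```

```bash
python3 -c "
from cell import env
print(env.finish_job())"
```

```text
the job is handed in; nothing more can be done
None
```

The job is handed in: all six balls are in their pockets, the three pans are nested with handles fanned on the saucer, and the lid is seated on the hopper, after about 85 s of robot time. I know no verdict, as `finish_job` gave none.

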